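# Make room for the green tub in the labelled tub rack

### The job

The three tubs in the low metal rack have bunched up over the place that belongs to the green-lidded tub. Slide them apart along the rack, without lifting or tipping them, and then set (do not drop) the green-lidded tub upright into the space you opened, so that all four tubs stand in the rack, each behind the label of its own lid colour on the rack's front strip. Leave the other things on the bench where they are.

Things in the scene. Friction and masses are not known exactly. Their poses are not given: they have to be found in the camera images.
- rack: Fixed low open trough for four tubs in a row. Inside 74 (x) by 296 mm (y, along the row); floor 5 mm thick, of slick plastic; walls 4 mm thick and 25 mm high, end plates 32 mm. A sloping label strip, 25 mm deep, 20 mm high, runs outside the -x wall (robot's side). Origin: middle, bench height; z up. Lids can be pinched across the row; a slid tub pushes the next.
- yellow_label_left (a point): Yellow label at the +y end of the rack's strip (rack y = +111 mm). Point at bench height at the outer face of the rack's front wall, 41 mm toward -x from the row's centre line. Labels are 56 mm long, spaced 74 mm.
- yellow_label_right (a point): Yellow label at the -y end of the rack's strip (rack y = -111 mm). Point as for the left one.
- green_label: Green label on the rack's front strip, at rack y = +37 or -37 mm (the black one has the other place). Fixed. Origin: at bench height at the outer face of the front wall, at the label's middle along the row, 41 mm toward -x from the row's centre line; axes as the rack's. The coloured face lies 14 mm in front and 13 mm up.
- black_label: The black label on the rack's front strip; origin and axes as for the green label.
- tub_green: Closed screw-lid tub, 70 mm high, upright: dark body 59 mm across, a green lid 64 mm across on the top 16 mm. 0.10 to 0.19 kg. Origin: centre of its underside, z up. At the start it stands loose on the bench, to the right of the rack.
- tub_black: Closed screw-lid tub, 70 mm high, upright: dark body 59 mm across, a black lid 64 mm across on the top 16 mm. 0.10 to 0.19 kg. Origin: centre of its underside, z up. At the start it is the middle one of the three tubs in the rack, its origin 5 mm above the bench.
- tub_yellow_left: Closed screw-lid tub, 70 mm high, upright: dark body 59 mm across, a yellow lid 64 mm across on the top 16 mm. 0.10 to 0.19 kg. Origin: centre of its underside, z up. The one in the rack toward the rack's +y end; it belongs behind the yellow label at that end.
- tub_yellow_right: Closed screw-lid tub, 70 mm high, upright: dark body 59 mm across, a yellow lid 64 mm across on the top 16 mm. 0.10 to 0.19 kg. Origin: centre of its underside, z up. The one in the rack toward the rack's -y end; it belongs behind the yellow label at that end.
- stapler: Blue and black desk stapler, 32x135x50 mm, loose on the bench behind the rack. A bystander.
- tape_roll: Roll of brown packing tape lying flat, 116 mm across, 48 mm high, loose on the right. A bystander.
- label_roll: White roll of labels standing on end, 62 mm across, 50 mm high, loose on the left. A bystander.
Not all that is in view belongs to the job. There is more than one size of the tub_green; the one meant has the size given above.

How it is judged:
By the outcome, as a careful person would: the job done as asked, in the order asked, and still so for the second after the job is handed in, with the robot touching nothing.
It also fails if it takes over 61 s, if anything falls off the work surface, if the arm or the gripper's body presses on something with over 40 N, if the wrist force passes 120 N, or if a joint passes its speed limit or range.

### The arm

A 6-joint arm with a two-finger parallel gripper is mounted at the origin on the work surface; the furniture and walls round the work are solid. World frame = base frame: x ahead of the robot, y to its left, z up, the work surface at z = 0. Lengths are in mm, angles in rad, forces in N, time in s.
With the tool pointing down it reaches from about 350 to 975 mm from the base axis. Payload 7.1 kg.
Tool frame: the origin (TCP) lies at the very end of the fingers, on their centre line; the grasp point (between the pads) lies 19 mm behind it; z points along the fingers, y is the line along which they close (so a half turn about z gives the same grasp; the last joint's range is limited). The gripper opens to 88 mm and grips with 3 to 60 N. Pads are 20 mm wide; open, the fingers measure 115 mm over their backs; the gripper's body (75 mm by 178 mm) begins 61 mm behind the grasp point.
Start: joints at [-1.344, 0.423, 1.63, -0, 1.089, -0.019], TCP at [152.102, -606.193, 222.675] pointing down, gripper open.
Joint ranges: [-3, 3], [-0.9, 2.11], [0.09, 2.58], [-1.31, 4.45], [0.11, 2.69], [-2.54, 2.54]. Speed limits (rad/s): [2.39, 2.39, 3.01, 3.14, 3.14, 3.14].

### API

Orientations are given as a rotation vector (axis times angle).
In Python, from workcell import * gives the robot as it stands.
- The arm moves only by the tool step_arm, never from a script. Its argument "deltas" is a list of rows, each a list of 3 entries, a list of its own where there are three numbers: the shift along the tool's x, y, z in units of 300 mm (1.0 is 300 mm), then the turn, a rotation vector about the tool's x, y, z in units of 1.5 rad (1.0 is 1.5 rad), then the gripper command: -1 is shut, 1 is fully open, values between are in proportion. In form: [[[dx, dy, dz], [rx, ry, rz], gripper], ...]. A call has 1 to 20 rows; each row is the pose to reach, as a shift and turn from the pose commanded when the call began, along the tool's axes at that moment; what a row does not reach only later rows make up. A row lasts 1/12 s, in which the tool goes at most 41.7 mm and 7.16 degrees, less where a joint would pass 70% of its speed; a pose out of reach is approached as far as the arm can. A call with a number of a shift or a turn outside -1 to 1 is refused whole. A call with a gripper value outside its range is refused whole. The fingers move at their own pace and stop on an object; the grip force is fixed at half the most. Time passes only in rows, so rows that repeat a pose let the fingers close. It gives the time, the measured TCP pose, the force, the opening and the grip force at its end, in the units of the state.
- get_obs(): the state, without advancing time (a new reading comes with each control period).
- get_image(name): name is "scene" or "top" or "wrist"; returns a dict with "pixels" (384x512x3 uint8, red, green, blue), "fx", "fy", "cx", "cy" (pixels), "T" (4x4, takes a point from camera to world coordinates). Camera axes: x right, y down, z forward; pixel columns grow to the right and rows downward; lengths in mm; the calibration is good to about 2 mm. A picture is of the moment at which its call begins. There is no depth.
- close_job(): hands the job in; it is judged then, once.
The state is a dict: "t": time; "qpos": joint angles; "qvel": joint speeds; "joint_torque": joint torques, N m; "ee_pos": TCP position; "orientation": TCP orientation; "ft_force": force on the tool from outside, world axes, zero at the start; "moment": the same for the moment, N m; "width": finger opening in mm; "grasp_force": force on a finger pad.
Only numpy, scipy, OpenCV 4.12 (cv2) and the standard library are available. Lean on these libraries where they do the work, as an engineer would, in place of code of your own. Each camera call takes 0.05 s, during which the arm holds its last target. There are 200 camera calls.

## Working session

There is one attempt and no reset: what is moved stays moved. The work goes in short steps, Python scripts to look and compute and a tool call to move; the robot and the scene stay as the last step left them, time stands still between calls to the robot, and variables do not carry over. Pictures are saved under pics/ and viewed, at most 10 in all, crops included, and the job is handed in when it is done.

Besides the shell and the picture viewer there is one more tool, called after "Emit:" as name([rows], argument=value, ...), one row to a line, values as JSON. step_arm: Moves the arm, as the interface text tells. Its arguments: {"type":"object","properties":{"deltas":{"type":"array","items":{"type":"array"}}},"required":["deltas"]}

```bash
mkdir -p pics
cat > h.py <<'E'
from workcell import *
import numpy as np, cv2
def save(im,name): cv2.imwrite('pics/'+name,cv2.cvtColor(im['pixels'],cv2.COLOR_RGB2BGR))
def ray(im,u,v,z):
    T=np.array(im['T']); d=T[:3,:3]@np.array([(u-im['cx'])/im['fx'],(v-im['cy'])/im['fy'],1]); o=T[:3,3]
    return o+d*(z-o[2])/d[2]
E
python3 - <<'E'
from h import *
import pickle
a=get_image('top');b=get_image('scene');save(a,'top0.png');save(b,'scene0.png')
pickle.dump((a,b),open('im.pkl','wb'))
print(a['T'],a['fx'],b['T']); o=get_obs(); print(o['t'],o['ee_pos'],o['orientation'],o['width'])
E
```

```text
[[ 1.28811010e-02 -9.83391072e-01  1.81041644e-01  2.87908560e+02]
 [-9.99916619e-01 -1.25030888e-02  3.22909759e-03  1.05715834e+01]
 [-9.11885997e-04 -1.81068143e-01 -9.83470130e-01  1.50936933e+03]
 [ 0.00000000e+00  0.00000000e+00  0.00000000e+00  1.00000000e+00]] 424.26718462313715 [[-4.67613349e-01 -7.76410389e-01  4.22521791e-01  3.95223371e+01]
 [-8.83883768e-01  4.15760224e-01 -2.14226329e-01  2.88575441e+02]
 [-9.34020648e-03 -4.73635244e-01 -8.80671571e-01  1.15748693e+03]
 [ 0.00000000e+00  0.00000000e+00  0.00000000e+00  1.00000000e+00]]
0.1 [ 151.97762911 -605.72201161  221.96150242] [-3.11652147e+00 -3.84967142e-01  2.55724405e-04] 87.90055201903682
```

View pics/top0.png

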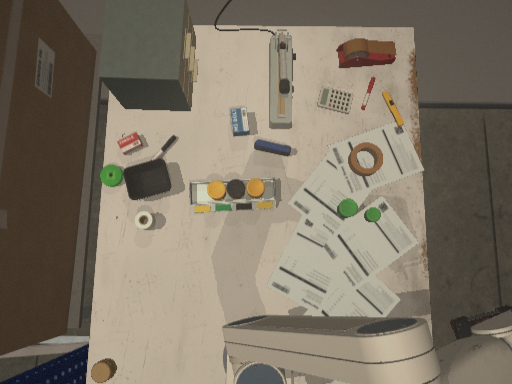

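View pics/scene0.png

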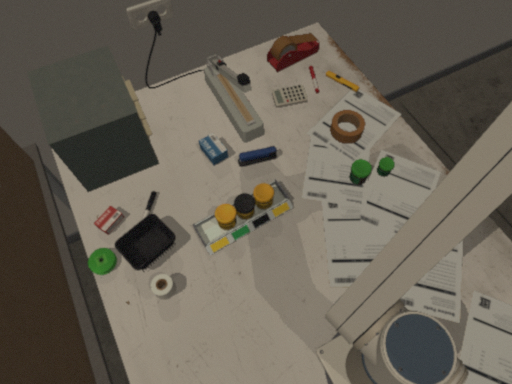

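The top view shows the rack at about (190–279, 178–213). Its labels, left to right, are yellow, green, black and yellow, and the lids in it are yellow (217,190), black (236,189) and yellow (257,188). The green candidates are (347,208), the larger lid to the right of the rack, (373,214), a smaller lid, and (111,175), a green object on the left. The first should be the 64 mm one; I'll measure all three and check a crop.

Run:
```python
from h import *
import pickle
a,b=pickle.load(open('im.pkl','rb'))
def blobs(im,lo,hi,tag,zs,minA=15,roi=None):
    hsv=cv2.cvtColor(im['pixels'],cv2.COLOR_RGB2HSV); m=cv2.inRange(hsv,lo,hi)
    n,l,s,c=cv2.connectedComponentsWithStats(m)
    for i in range(1,n):
        if s[i,4]>=minA:
            x,y,w,h=s[i,:4]
            if roi and not(roi[0]<c[i][0]<roi[2] and roi[1]<c[i][1]<roi[3]): continue
            k,_=cv2.findContours((l==i).astype('uint8'),cv2.RETR_EXTERNAL,cv2.CHAIN_APPROX_NONE)
            (u,v),r=cv2.minEnclosingCircle(k[0])
            print(tag,c[i].round(1),s[i],'circ',round(u,1),round(v,1),round(r,1),[ray(im,*c[i],z)[:2].round(1) for z in zs])
for im,t in((a,'top'),(b,'scene')):
    blobs(im,(50,100,50),(75,255,255),t+' green',(75,70,13))
    blobs(im,(15,130,120),(28,255,255),t+' yel',(75,13))
R=(180,170,290,220)
blobs(a,(0,0,0),(179,255,55),'top blk',(75,13),15,R)
blobs(b,(0,0,0),(179,255,55),'sc blk',(75,13),15,(190,180,300,255))
def crop(im,x0,y0,x1,y1):
    return cv2.resize(im['pixels'][y0:y1,x0:x1],(400,300),interpolation=cv2.INTER_CUBIC)
A=np.hstack([crop(a,180,165,290,248),crop(a,330,180,400,232)]);B=np.hstack([crop(b,190,175,300,257),crop(b,340,145,410,197)])
cv2.imwrite('pics/c0.png',cv2.cvtColor(np.vstack([A,B]),cv2.COLOR_RGB2BGR))
```

```text
top green [111.1 175.3] [100 165  23  22 383] circ 111.0 175.5 11.5 [array([603.6, 516.2]), array([604.7, 517.9]), array([617.2, 538. ])]
top green [347.8 207.6] [339 199  19  18 262] circ 347.9 207.6 9.2 [array([ 501.1, -300.3]), array([ 501.9, -301.4]), array([ 510.4, -313.7])]
top green [223.2 207.2] [216 205  15   6  72] circ 223.0 207.5 7.4 [array([496.9, 125.1]), array([497.6, 125.5]), array([506. , 130.1])]
top green [373.1 214.1] [366 208  15  14 152] circ 373.0 214.5 7.2 [array([ 479.7, -385.8]), array([ 480.4, -387.2]), array([ 488. , -402.9])]
top yel [392.7 108.4] [382  91  22  35 217] circ 392.5 108.0 18.6 [array([ 860.4, -469.9]), array([ 885.1, -490.6])]
top yel [255.1 187.2] [246 179  19  18 263] circ 255.0 187.0 9.2 [array([567.9,  17. ]), array([580. ,  17.3])]
top yel [216.1 189.4] [207 181  19  18 267] circ 216.2 189.3 9.3 [array([558.6, 151.3]), array([570.3, 157.3])]
top yel [264.3 204.8] [257 202  15   7  83] circ 264.0 204.5 7.4 [array([507.1, -15.2]), array([516.6, -16.3])]
top yel [201.9 208.4] [195 206  15   6  86] circ 202.0 208.5 7.4 [array([491.8, 197.6]
[... 805 characters left out ...]
 array([599.4,   4.9])]
scene yel [280.2 209.1] [272 203  17  13 116] circ 280.0 208.6 8.2 [array([492.5,   2.2]), array([518.5, -14.2])]
scene yel [224.8 212.9] [215 204  21  19 318] circ 225.1 213.4 10.5 [array([559.7, 154.8]), array([589.5, 147.1])]
scene yel [219.3 243.9] [211 237  18  15 137] circ 219.0 244.0 9.2 [array([477.4, 211.4]), array([502.5, 206.9])]
sc blk [280.7 190.1] [278 186   7   9  15] circ 281.0 190.0 5.0 [array([548.8, -30.8]), array([578. , -49.1])]
sc blk [244.5 203.4] [234 194  22  20 331] circ 244.6 203.5 10.7 [array([560.7,  88.5]), array([590.5,  77.1])]
sc blk [260.6 220.3] [253 214  16  14 108] circ 260.5 220.5 8.5 [array([487.6,  71.6]), array([513.2,  59.1])]
```

View pics/c0.png

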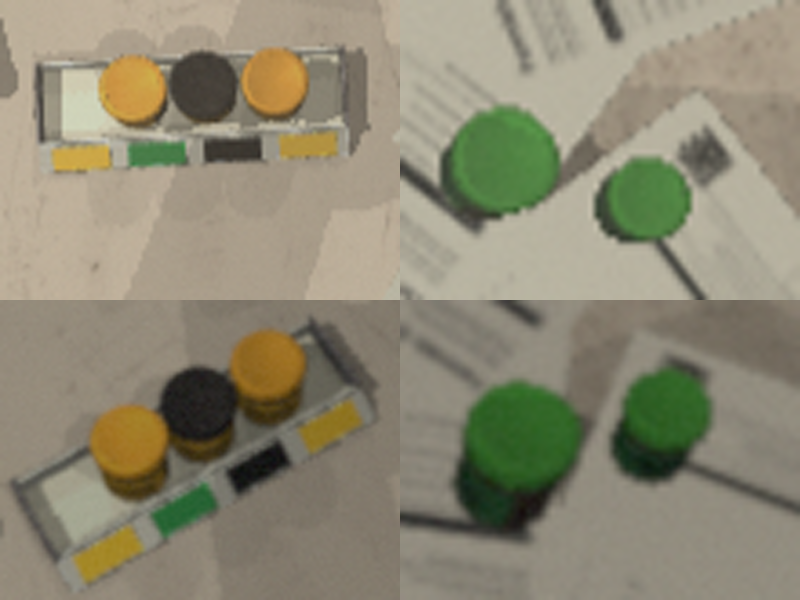

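The crop confirms it. The tub at top (347,208), scene (361,168), has a lid of 262 px, the same as the 64 mm yellow lids. The one at (373,214) has only 152 px (about 50 mm), so it is the decoy. The green label is at rack y = +37 and the black one at -37. I'll move toward the rack, turning the tool so the fingers close across the row.

Emit:
step_arm([
  [[0.92, -0.84, 0], [0, 0, -0.933], 1],
  [[0.92, -0.84, 0], [0, 0, -0.933], 1],
  [[0.92, -0.84, 0], [0, 0, -0.933], 1],
  [[0.92, -0.84, 0], [0, 0, -0.933], 1],
  [[0.92, -0.84, 0], [0, 0, -0.933], 1],
  [[0.92, -0.84, 0], [0, 0, -0.933], 1],
  [[0.92, -0.84, 0], [0, 0, -0.933], 1],
  [[0.92, -0.84, 0], [0, 0, -0.933], 1],
  [[0.92, -0.84, 0], [0, 0, -0.933], 1],
  [[0.92, -0.84, 0], [0, 0, -0.933], 1],
  [[0.92, -0.84, 0], [0, 0, -0.933], 1],
  [[0.92, -0.84, 0], [0, 0, -0.933], 1],
  [[0.92, -0.84, 0], [0, 0, -0.933], 1],
  [[0.92, -0.84, 0], [0, 0, -0.933], 1],
])

```text
t: 1.27
ee_pos: [358.2, -294.8, 222.5]
orientation: [-2.142, -2.298, 0.0]
ft_force: [0.5, 0.2, 0.6]
width: 87.4
grasp_force: 0.0
```

```bash
cat >> h.py <<'E'
from scipy.spatial.transform import Rotation as Ro
C=np.array([564.1,99.4]); TH=0.0745
e=np.array([np.cos(TH),np.sin(TH)]); u=np.array([-np.sin(TH),np.cos(TH)])
def rack(p): d=np.array(p)[:2]-C; return np.array([d@e,d@u]).round(1)
def unr(x,y): return C+x*e+y*u
def go(p,th=TH):
    o=get_obs(); R=Ro.from_rotvec(o['orientation'])
    c,s=np.cos(th),np.sin(th)  # tool y along (c,s), z down
    G=Ro.from_matrix(np.array([[-s,c,0],[c,s,0],[0,0,-1.]]))
    print('t',round(o['t'],2),'pos',np.round(o['ee_pos'],1),'shift',(R.inv().apply(np.array(p)-o['ee_pos'])/300).round(4),'turn',((R.inv()*G).as_rotvec()/1.5).round(4),'q',np.round(o['qpos'],2),'w',round(o['width'],1),'F',np.round(o['ft_force'],1))
    Gi=Ro.from_matrix(np.array([[s,c,0],[-c,s,0],[0,0,-1.]]))
    print(' alt turn',((R.inv()*Gi).as_rotvec()/1.5).round(4))
E
python3 -c "
from h import *
go([*unr(0,-20),230])"
```

```text
t 1.27 pos [ 358.2 -294.8  222.5] shift [ 1.1959  0.7773 -0.0248] turn [-0.0002 -0.0002 -0.0027] q [-0.71  0.19  1.97 -0.    0.98 -0.78] w 87.4 F [0.5 0.2 0.6]Traceback (most recent call last):
  File "<string>", line 3, in <module>
    go([*unr(0,-20),230])
    ~~^^^^^^^^^^^^^^^^^^^
  File "h.py", line 17, in go
    Gi=Ro.from_matrix(np.array([[s,c,0],[-c,s,0],[0,0,-1.]]))
  File "scipy/spatial/transform/_rotation.pyx", line 1143, in scipy.spatial.transform._rotation.Rotation.from_matrix
ValueError: Non-positive determinant (left-handed or null coordinate frame) in rotation matrix 0: [[ 0.0744311   0.99722616  0.        ]
 [-0.99722616  0.0744311   0.        ]
 [ 0.          0.         -1.        ]].
```

Emit:
step_arm([
  [[1, 0.777, -0.02], [0, 0, 0], 1],
  [[1, 0.777, -0.02], [0, 0, 0], 1],
  [[1, 0.777, -0.02], [0, 0, 0], 1],
  [[1, 0.777, -0.02], [0, 0, 0], 1],
  [[1, 0.777, -0.02], [0, 0, 0], 1],
  [[1, 0.777, -0.02], [0, 0, 0], 1],
  [[1, 0.777, -0.02], [0, 0, 0], 1],
  [[1, 0.777, -0.02], [0, 0, 0], 1],
  [[1, 0.777, -0.02], [0, 0, 0], 1],
  [[1, 0.777, -0.02], [0, 0, 0], 1],
  [[1, 0.777, -0.02], [0, 0, 0], 1],
  [[1, 0.777, -0.02], [0, 0, 0], 1],
])

```text
t: 2.27
ee_pos: [568.0, 21.3, 228.1]
orientation: [-2.138, -2.3, 0.002]
ft_force: [-0.3, 0.2, 0.0]
width: 87.6
grasp_force: 0.0
```

```bash
sed -i '/Gi/d' h.py
cat >> h.py <<'E'
def circ(im,lo,hi,z,minA=200):
    hsv=cv2.cvtColor(im['pixels'],cv2.COLOR_RGB2HSV); m=cv2.morphologyEx(cv2.inRange(hsv,lo,hi),cv2.MORPH_OPEN,np.ones((3,3)))
    n,l,s,c=cv2.connectedComponentsWithStats(m)
    for i in range(1,n):
        if s[i,4]>=minA:
            x,y,w,h=s[i,:4]; p=ray(im,*c[i],z)
            print(c[i].round(1),s[i],z,p[:2].round(1),'rack',rack(p))
E
python3 - <<'E'
from h import *
go([*unr(0,-81),50])
w=get_image('wrist');save(w,'w1.png')
print(np.array(w['T'])[:3,3])
for z in (75,13): circ(w,(12,120,90),(30,255,255),z); circ(w,(0,0,0),(179,255,50),z); circ(w,(45,90,40),(85,255,255),z)
E
```

```text
t 2.27 pos [568.   21.3 228.1] shift [-0.0092  0.0073  0.5937] turn [-0.001   0.0002 -0.001 ] q [ 0.02  0.33  1.75 -0.    1.06 -0.06] w 87.6 F [-0.3  0.2  0. ]
[562.29655909 102.86386098 388.81723039]
[207.6  13.7] [199   0  18  30 496] 75 [513.3 178.4] rack [-44.8  82.6]
[257.3  46.5] [ 225   11   65   71 3681] 75 [562.2 153.9] rack [ 2.2 54.5]
[256.2 178.5] [ 228  151   57   56 2567] 75 [571.2  21.6] rack [  1.3 -78.1]
[214.6 189.2] [207 169  16  42 582] 75 [525.7   5.9] rack [-45.3 -90.4]
[486.6 264.2] [466 257  46  16 533] 75 [858.9 -65.1] rack [ 281.7 -186. ]
[257.4 116.7] [ 228   86   59   64 2954] 75 [567.4  87.9] rack [  2.5 -11.7]
[212.6 133.1] [205 112  16  44 603] 75 [521.5  67.7] rack [-44.9 -28.5]
[427.3 138.5] [416 115  24  50 954] 75 [749.2  78.7] rack [183.  -34.4]
[255.8 314.6] [    0   170   512   214 38032] 75 [ 584.6 -159.6] rack [   1.2 -259.8]
[256.9 216.4] [235 214  45   6 232] 75 [575.5 -23.3] rack [   2.2 -123.3]
[200.4 356.7] [ 179  338   40   42 1179] 75 [ 514.4 -234.1] rack [ -74.4 -328.8]
[210.2  70.2] [202  45  17  51 778] 75 [517.1 129.2] rack [-44.6  3
[... 362 characters left out ...]
 [ -53.9 -108.9]
[486.6 264.2] [466 257  46  16 533] 13 [917.5 -98.3] rack [ 337.7 -223.4]
[257.4 116.7] [ 228   86   59   64 2954] 13 [568.5  84.9] rack [  3.3 -14.8]
[212.6 133.1] [205 112  16  44 603] 13 [513.4  60.7] rack [-53.4 -34.8]
[427.3 138.5] [416 115  24  50 954] 13 [786.1  74. ] rack [219.5 -41.9]
[255.8 314.6] [    0   170   512   214 38032] 13 [ 589.  -211.4] rack [   1.7 -311.8]
[256.9 216.4] [235 214  45   6 232] 13 [578.1 -48.3] rack [   2.9 -148.3]
[200.4 356.7] [ 179  338   40   42 1179] 13 [ 505.  -300.6] rack [ -88.7 -394.5]
[210.2  70.2] [202  45  17  51 778] 13 [508.2 134.4] rack [-53.1  39. ]
[194.8 375. ] [174 365  43  19 646] 13 [ 496.5 -340.3] rack [-100.1 -433.4]
```

View pics/w1.png

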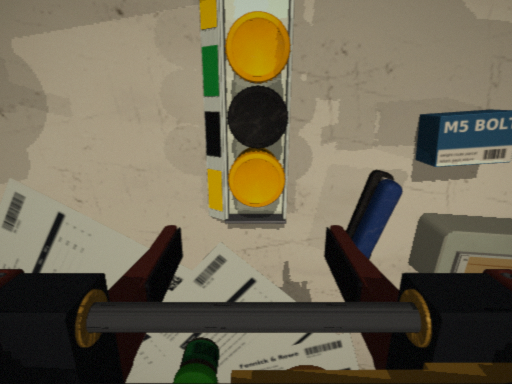

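The wrist view shows the rack upright in the picture, with lids at (257,46), (257,117) and (256,178) and labels at x≈210. It agrees with the other views to within 2 mm. I'll pinch the right yellow lid and check the width.

Emit:
step_arm([
  [[-0.0035, 0.0103, 0.1], [0, 0, 0], 1],
  [[-0.0035, 0.0103, 0.2], [0, 0, 0], 1],
  [[-0.0035, 0.0103, 0.3], [0, 0, 0], 1],
  [[-0.0035, 0.0103, 0.4], [0, 0, 0], 1],
  [[-0.0035, 0.0103, 0.48], [0, 0, 0], 1],
  [[-0.0035, 0.0103, 0.54], [0, 0, 0], 1],
  [[-0.0035, 0.0103, 0.58], [0, 0, 0], 1],
  [[-0.0035, 0.0103, 0.6], [0, 0, 0], 1],
  [[-0.0035, 0.0103, 0.6], [0, 0, 0], 1],
  [[-0.0035, 0.0103, 0.6], [0, 0, 0], 1],
  [[-0.0035, 0.0103, 0.6], [0, 0, 0], -0.2],
  [[-0.0035, 0.0103, 0.6], [0, 0, 0], -0.6],
  [[-0.0035, 0.0103, 0.6], [0, 0, 0], -1],
  [[-0.0035, 0.0103, 0.6], [0, 0, 0], -1],
  [[-0.0035, 0.0103, 0.6], [0, 0, 0], -1],
  [[-0.0035, 0.0103, 0.6], [0, 0, 0], -1],
  [[-0.0035, 0.0103, 0.6], [0, 0, 0], -1],
  [[-0.0035, 0.0103, 0.6], [0, 0, 0], -1],
])

```text
t: 3.82
ee_pos: [572.2, 21.2, 49.4]
orientation: [2.136, 2.302, 0.001]
ft_force: [-1.0, -0.7, 6.4]
width: 63.8
grasp_force: 30.0
```

```bash
sed -i 's/^C=.*; TH/C=np.array([564.9,100.5]); TH/' h.py; python3 -c "
from h import *
go([*unr(0,-111),48]);print(rack(get_obs()['ee_pos']))"
```

```text
t 3.82 pos [572.2  21.2  49.4] shift [-0.1045 -0.0046  0.0046] turn [0.0006 0.     0.0001] q [ 0.02  0.6   1.84 -0.    0.71 -0.06] w 63.8 F [-1.  -0.7  6.4]
[  1.4 -79.6]
```

Emit:
step_arm([
  [[-0.01, 0, 0], [0, 0, 0], -1],
  [[-0.025, 0, 0], [0, 0, 0], -1],
  [[-0.04, 0, 0], [0, 0, 0], -1],
  [[-0.055, 0, 0], [0, 0, 0], -1],
  [[-0.07, 0, 0], [0, 0, 0], -1],
  [[-0.085, 0, 0], [0, 0, 0], -1],
  [[-0.098, 0, 0], [0, 0, 0], -1],
  [[-0.1045, 0, 0], [0, 0, 0], -1],
  [[-0.1045, 0, 0], [0, 0, 0], -1],
  [[-0.1045, 0, 0], [0, 0, 0], -1],
  [[-0.1045, 0, 0], [0, 0, 0], -1],
])

```text
t: 4.73
ee_pos: [574.9, -10.4, 49.4]
orientation: [2.136, 2.302, 0.001]
ft_force: [-0.0, -2.3, 4.1]
width: 64.0
grasp_force: 30.0
```

```bash
python3 -c "
from h import *
go([*unr(0,-111),48]);print(rack(get_obs()['ee_pos']))"
```

```text
t 4.73 pos [574.9 -10.4  49.4] shift [ 0.001  -0.0058  0.0046] turn [0.0011 0.0003 0.0001] q [-0.04  0.6   1.83 -0.    0.71 -0.11] w 64.0 F [-0.  -2.3  4.1]
[   1.7 -111.3]
```

Emit:
step_arm([
  [[0, 0, 0], [0, 0, 0], 0],
  [[0, 0, 0], [0, 0, 0], 1],
  [[0, 0, 0], [0, 0, 0], 1],
  [[0, 0, 0], [0, 0, 0], 1],
  [[0, 0, 0], [0, 0, 0], 1],
  [[0, 0, 0], [0, 0, 0], 1],
  [[0.06, -0.004, 0], [0, 0, 0], 1],
  [[0.14, -0.004, 0], [0, 0, 0], 1],
  [[0.22, -0.004, 0], [0, 0, 0], 1],
  [[0.29, -0.004, 0], [0, 0, 0], 1],
  [[0.328, -0.004, 0], [0, 0, 0], 1],
  [[0.328, -0.004, 0], [0, 0, 0], 1],
  [[0.328, -0.004, 0], [0, 0, 0], 1],
  [[0.328, -0.004, 0], [0, 0, 0], -0.2],
  [[0.328, -0.004, 0], [0, 0, 0], -0.6],
  [[0.328, -0.004, 0], [0, 0, 0], -1],
  [[0.328, -0.004, 0], [0, 0, 0], -1],
  [[0.328, -0.004, 0], [0, 0, 0], -1],
  [[0.328, -0.004, 0], [0, 0, 0], -1],
  [[0.328, -0.004, 0], [0, 0, 0], -1],
])

```text
t: 6.4
ee_pos: [565.6, 87.6, 48.7]
orientation: [2.137, 2.302, -0.0]
ft_force: [0.3, 0.4, 0.5]
width: 64.0
grasp_force: 30.0
```

```bash
python3 -c "
from h import *
go([*unr(0,-37),48]);print(rack(get_obs()['ee_pos']))"
```

```text
t 6.4 pos [565.6  87.6  48.7] shift [-0.0804  0.0008  0.0023] turn [ 0.      0.     -0.0002] q [ 0.13  0.6   1.84 -0.    0.71  0.06] w 64.0 F [0.3 0.4 0.5]
[ -0.2 -12.9]
```

Emit:
step_arm([
  [[-0.01, 0, 0], [0, 0, 0], -1],
  [[-0.025, 0, 0], [0, 0, 0], -1],
  [[-0.04, 0, 0], [0, 0, 0], -1],
  [[-0.055, 0, 0], [0, 0, 0], -1],
  [[-0.07, 0, 0], [0, 0, 0], -1],
  [[-0.08, 0, 0], [0, 0, 0], -1],
  [[-0.08, 0, 0], [0, 0, 0], -1],
  [[-0.08, 0, 0], [0, 0, 0], -1],
  [[-0.08, 0, 0], [0, 0, 0], -1],
  [[-0.08, 0, 0], [0, 0, 0], 0],
  [[-0.08, 0, 0], [0, 0, 0], 1],
  [[-0.08, 0, 0], [0, 0, 0], 1],
  [[-0.08, 0, 0], [0, 0, 0], 1],
  [[-0.08, 0, 0], [0, 0, 0], 1],
  [[-0.08, 0, 0], [0, 0, 0], 1],
])

```text
t: 7.65
ee_pos: [567.3, 64.0, 48.6]
orientation: [-2.137, -2.303, 0.0]
ft_force: [0.4, -0.4, 0.5]
width: 87.9
grasp_force: 0.0
```

Emit:
step_arm([
  [[0.08, 0, 0], [0, 0, 0], 1],
  [[0.16, 0, 0], [0, 0, 0], 1],
  [[0.24, 0, 0], [0, 0, 0], 1],
  [[0.28, 0, 0], [0, 0, 0], 1],
  [[0.3, 0, 0], [0, 0, 0], 1],
  [[0.3, 0, 0], [0, 0, 0], 1],
  [[0.3, 0, 0], [0, 0, 0], 1],
  [[0.3, 0, 0], [0, 0, 0], -0.2],
  [[0.3, 0, 0], [0, 0, 0], -0.6],
  [[0.3, 0, 0], [0, 0, 0], -1],
  [[0.3, 0, 0], [0, 0, 0], -1],
  [[0.3, 0, 0], [0, 0, 0], -1],
  [[0.3, 0, 0], [0, 0, 0], -1],
  [[0.3, 0, 0], [0, 0, 0], -1],
])

```text
t: 8.82
ee_pos: [560.7, 153.5, 48.7]
orientation: [2.137, 2.302, -0.0]
ft_force: [-0.5, -0.8, 0.8]
width: 63.7
grasp_force: 30.0
```

```bash
python3 -c "
from h import *
go([*unr(0,111),48]);print(rack(get_obs()['ee_pos']))"
```

```text
t 8.82 pos [560.7 153.5  48.7] shift [0.1927 0.0007 0.0023] turn [ 0.      0.     -0.0001] q [ 0.25  0.61  1.82 -0.    0.72  0.17] w 63.7 F [-0.5 -0.8  0.8]
[-0.2 53.2]
```

Emit:
step_arm([
  [[0.01, 0, 0], [0, 0, 0], -1],
  [[0.025, 0, 0], [0, 0, 0], -1],
  [[0.045, 0, 0], [0, 0, 0], -1],
  [[0.065, 0, 0], [0, 0, 0], -1],
  [[0.085, 0, 0], [0, 0, 0], -1],
  [[0.105, 0, 0], [0, 0, 0], -1],
  [[0.125, 0, 0], [0, 0, 0], -1],
  [[0.145, 0, 0], [0, 0, 0], -1],
  [[0.165, 0, 0], [0, 0, 0], -1],
  [[0.183, 0, 0], [0, 0, 0], -1],
  [[0.192, 0, 0], [0, 0, 0], -1],
  [[0.192, 0, 0], [0, 0, 0], -1],
  [[0.192, 0, 0], [0, 0, 0], -1],
  [[0.192, 0, 0], [0, 0, 0], 0],
  [[0.192, 0, 0], [0, 0, 0], 1],
  [[0.192, 0, 0], [0, 0, 0], 1],
  [[0.192, 0, 0], [0, 0, 0], 1],
  [[0.192, 0, 0], [0, 0, 0], 1],
  [[0.192, 0, 0], [0, 0, 0], 1],
])

```text
t: 10.4
ee_pos: [556.3, 211.0, 48.6]
orientation: [-2.137, -2.302, 0.0]
ft_force: [0.5, 0.2, 0.6]
width: 87.8
grasp_force: 0.0
```

Emit:
step_arm([
  [[0, 0, -0.06], [0, 0, 0], 1],
  [[0, 0, -0.18], [0, 0, 0], 1],
  [[-0.04, 0, -0.3], [0, 0, 0], 1],
  [[-0.16, 0, -0.4], [0, 0, 0], 1],
  [[-0.28, 0, -0.5], [0, 0, 0], 1],
  [[-0.4, 0, -0.6], [0, 0, 0], 1],
  [[-0.5, 0, -0.65], [0, 0, 0], 1],
  [[-0.5, 0, -0.65], [0, 0, 0], 1],
  [[-0.5, 0, -0.65], [0, 0, 0], 1],
  [[-0.5, 0, -0.65], [0, 0, 0], 1],
])

```text
t: 11.23
ee_pos: [567.2, 61.6, 243.3]
orientation: [-2.138, -2.301, -0.0]
ft_force: [0.1, 1.1, 0.7]
width: 87.7
grasp_force: 0.0
```

Run:
```python
from h import *
import cv2
w=get_image('wrist');t=get_image('top');save(w,'w2.png');save(t,'top2.png')
print('wrist');
circ(w,(12,120,90),(30,255,255),75); circ(w,(0,0,0),(179,255,50),75,400);
print('labels'); circ(w,(12,120,90),(30,255,255),13); circ(w,(45,90,40),(85,255,255),13)
print('top'); circ(t,(12,120,90),(30,255,255),75,60);circ(t,(45,90,40),(85,255,255),70,60)
go([498.5,-298,200])
```

```text
wrist
[253.2  30.5] [ 222    0   63   65 3370] 75 [556.4 211.1] rack [ -0.3 110.9]
[208.8  41.6] [200  15  18  54 836] 75 [512.1 197.7] rack [-45.4 100.9]
[215.4 213.2] [208 194  15  40 502] 75 [525.2  11.6] rack [-46.2 -85.7]
[254.9 230.8] [ 229  206   52   50 2068] 75 [574.5  -8. ] rack [   1.5 -109. ]
[213.6 162.5] [207 143  14  41 511] 75 [521.1  73.4] rack [-45.7 -23.8]
[253.3 171.9] [ 227  145   54   59 2358] 75 [567.2  65.7] rack [ -0.3 -34.8]
[413.3 167.7] [404 145  20  48 734] 75 [750.1  84.1] rack [183.4 -30.2]
[256.7 317.8] [    0   195   512   189 40590] 75 [ 586.7 -136.8] rack [   4.1 -238.3]
[201.  367.8] [ 181  350   38   34 1073] 75 [ 512.9 -230. ] rack [ -76.5 -325.7]
labels
[253.2  30.5] [ 222    0   63   65 3370] 13 [555.5 223.9] rack [ -0.2 123.7]
[208.8  41.6] [200  15  18  54 836] 13 [502.8 208. ] rack [-53.9 111.8]
[215.4 213.2] [208 194  15  40 502] 13 [518.4 -13.2] rack [ -54.8 -109.9]
[254.9 230.8] [ 229  206   52   50 2068] 13 [577.  -36.5] rack [   1.9 -137.5]
[211.4 105.6] [204  83  16  46 648] 13 [508.2 134.1] rack [-54.   37.7]
top
[368.2  46.4] [343  39  53  16 595] 75 [1099.5 -391.1] rack [ 496.6 -530. ]
[392.6 108.3] [383  91  21  35 231] 75 [ 860.7 -469.6] rack [ 252.5 -590.5]
[366.7 157.5] [351 143  32  31 334] 75 [ 678.5 -370.8] rack [  78.2 -478.4]
[269.3 185.6] [266 178   8  16  97] 75 [574.1 -32. ] rack [  -0.6 -132.8]
[199.3 191. ] [190 182  19  19 286] 75 [552.1 208.8] rack [ -4.7 109. ]
[202.  208.5] [195 206  15   6  89] 75 [491.7 197.4] rack [-65.8 102.1]
[111.1 175.3] [100 165  23  22 396] 70 [604.6 518. ] rack [ 70.7 413.4]
[348.1 207.5] [340 199  18  18 252] 70 [ 502.1 -302.4] rack [ -92.7 -397.1]
[373.2 214.1] [367 208  14  13 150] 70 [ 480.4 -387.7] rack [-120.6 -480.5]
t 11.33 pos [566.6  62.6 242.2] shift [-1.1814 -0.3166  0.1412] turn [-0.0016 -0.0002  0.0005] q [0.09 0.32 1.73 0.   1.09 0.01] w 88.0 F [-0.8 -1.2 -0. ]
```

View pics/w2.png

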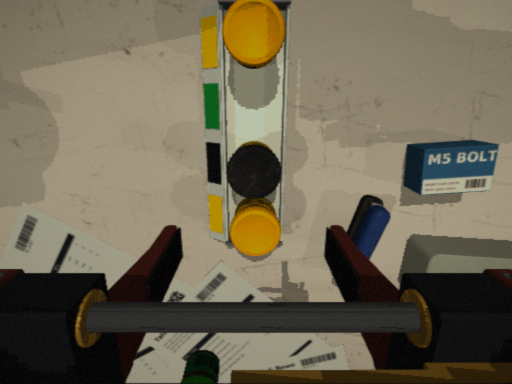

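The wrist view shows each tub behind its own label: yellow (253,30), black (253,172) and yellow (255,231). The space behind the green label at (211,106) is free. Now to the green tub.

Emit:
step_arm([
  [[-1, -0.3, 0], [0, 0, 0], 1],
  [[-1, -0.3, 0], [0, 0, 0], 1],
  [[-1, -0.3, 0], [0, 0, 0], 1],
  [[-1, -0.3, 0], [0, 0, 0], 1],
  [[-1, -0.3, 0], [0, 0, 0], 1],
  [[-1, -0.3, 0], [0, 0, 0], 1],
  [[-1, -0.3, 0], [0, 0, 0], 1],
  [[-1, -0.3, 0], [0, 0, 0], 1],
  [[-1, -0.3, 0], [0, 0, 0], 1],
  [[-1, -0.3, 0], [0, 0, 0], 1],
])

```text
t: 12.17
ee_pos: [499.8, -243.8, 242.3]
orientation: [-2.137, -2.3, 0.0]
ft_force: [-0.3, 0.8, 1.3]
width: 88.0
grasp_force: 0.0
```

Emit:
step_arm([
  [[-0.12, -0.015, 0], [0, 0, 0], 1],
  [[-0.24, -0.015, 0], [0, 0, 0], 1],
  [[-0.24, -0.015, 0], [0, 0, 0], 1],
  [[-0.24, -0.015, 0], [0, 0, 0], 1],
  [[-0.24, -0.015, 0], [0, 0, 0], 1],
])

```text
t: 12.58
ee_pos: [501.2, -314.2, 242.8]
orientation: [-2.134, -2.303, -0.0]
ft_force: [-0.2, 0.4, 0.5]
width: 87.9
grasp_force: 0.0
```

Run:
```python
from h import *
w=get_image('wrist');save(w,'w3.png')
circ(w,(45,90,40),(85,255,255),70)
go([501,-300,43])
```

```text
[257.1 161.9] [ 231  135   54   55 2345] 70 [ 504.6 -298.8] rack [ -89.9 -393.7]
[236.8 225.4] [ 218  207   38   38 1133] 70 [ 485.8 -380.1] rack [-114.6 -473.4]
t 12.63 pos [ 501.2 -314.1  243. ] shift [0.0461 0.0037 0.6668] turn [-0.0007 -0.001   0.0013] q [-0.58  0.35  1.69  0.    1.1  -0.66] w 87.7 F [-0.3  0.1  1.8]
```

View pics/w3.png

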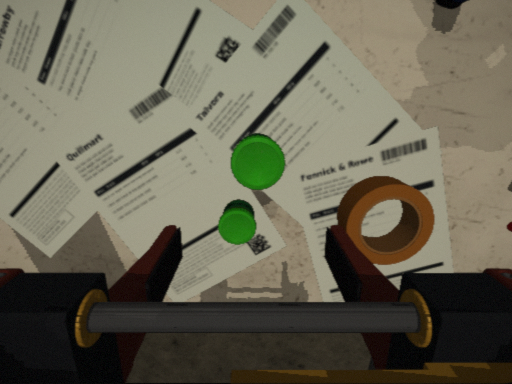

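The wrist view shows the 64 mm green lid at (257,162), 54 px across. The small decoy is at (237,225), 38 px across, well clear of the fingers. I'll descend and grip.

Emit:
step_arm([
  [[0.0487, 0.0139, 0.1], [0, 0, 0], 1],
  [[0.0487, 0.0139, 0.22], [0, 0, 0], 1],
  [[0.0487, 0.0139, 0.34], [0, 0, 0], 1],
  [[0.0487, 0.0139, 0.46], [0, 0, 0], 1],
  [[0.0487, 0.0139, 0.54], [0, 0, 0], 1],
  [[0.0487, 0.0139, 0.6], [0, 0, 0], 1],
  [[0.0487, 0.0139, 0.64], [0, 0, 0], 1],
  [[0.0487, 0.0139, 0.665], [0, 0, 0], 1],
  [[0.0487, 0.0139, 0.665], [0, 0, 0], 1],
  [[0.0487, 0.0139, 0.665], [0, 0, 0], 1],
  [[0.0487, 0.0139, 0.665], [0, 0, 0], -0.2],
  [[0.0487, 0.0139, 0.665], [0, 0, 0], -0.6],
  [[0.0487, 0.0139, 0.665], [0, 0, 0], -1],
  [[0.0487, 0.0139, 0.665], [0, 0, 0], -1],
  [[0.0487, 0.0139, 0.665], [0, 0, 0], -1],
  [[0.0487, 0.0139, 0.665], [0, 0, 0], -1],
  [[0.0487, 0.0139, 0.665], [0, 0, 0], -1],
])

```text
t: 14.05
ee_pos: [504.5, -301.9, 44.9]
orientation: [2.137, 2.302, 0.0]
ft_force: [-0.9, 0.1, 6.3]
width: 63.9
grasp_force: 30.0
```

Emit:
step_arm([
  [[0, 0, -0.03], [0, 0, 0], -1],
  [[0, 0, -0.08], [0, 0, 0], -1],
  [[0, 0, -0.16], [0, 0, 0], -1],
  [[0, 0, -0.25], [0, 0, 0], -1],
  [[0, 0, -0.34], [0, 0, 0], -1],
  [[0, 0, -0.43], [0, 0, 0], -1],
  [[0, 0, -0.47], [0, 0, 0], -1],
  [[0, 0, -0.47], [0, 0, 0], -1],
  [[0, 0, -0.47], [0, 0, 0], -1],
])

```text
t: 14.8
ee_pos: [503.9, -301.5, 185.1]
orientation: [2.137, 2.302, 0.0]
ft_force: [-0.0, -0.1, -1.4]
width: 63.9
grasp_force: 30.0
```

Run:
```python
from h import *
go([*unr(0,37),180])
print(get_obs()['grasp_force'])
```

```text
t 14.8 pos [ 503.9 -301.5  185.1] shift [1.4445 0.3024 0.0167] turn [ 0.0003  0.0002 -0.    ] q [-0.56  0.41  1.74  0.    0.98 -0.63] w 63.9 F [-0.  -0.1 -1.4]
29.999805092811584
```

Emit:
step_arm([
  [[0.04, 0.01, 0], [0, 0, 0], -1],
  [[0.11, 0.03, 0], [0, 0, 0], -1],
  [[0.2, 0.06, 0], [0, 0, 0], -1],
  [[0.3, 0.09, 0], [0, 0, 0], -1],
  [[0.4, 0.12, 0], [0, 0, 0], -1],
  [[0.5, 0.15, 0], [0, 0, 0], -1],
  [[0.6, 0.18, 0], [0, 0, 0], -1],
  [[0.7, 0.21, 0], [0, 0, 0], -1],
  [[0.8, 0.24, 0], [0, 0, 0], -1],
  [[0.9, 0.27, 0], [0, 0, 0], -1],
  [[0.96, 0.29, 0], [0, 0, 0], -1],
  [[1, 0.302, 0], [0, 0, 0], -1],
])

```text
t: 15.8
ee_pos: [571.0, 7.3, 183.1]
orientation: [-2.133, -2.303, 0.003]
ft_force: [-0.6, 0.6, -1.5]
width: 63.7
grasp_force: 30.0
```

Emit:
step_arm([
  [[0.06, 0, 0], [0, 0, 0], -1],
  [[0.14, 0, 0], [0, 0, 0], -1],
  [[0.22, 0, 0], [0, 0, 0], -1],
  [[0.3, 0, 0], [0, 0, 0], -1],
  [[0.37, 0, 0], [0, 0, 0], -1],
  [[0.42, 0, 0], [0, 0, 0], -1],
  [[0.444, 0, 0], [0, 0, 0], -1],
  [[0.444, 0, 0], [0, 0, 0], -1],
  [[0.444, 0, 0], [0, 0, 0], -1],
  [[0.444, 0, 0], [0, 0, 0], -1],
])

```text
t: 16.63
ee_pos: [561.9, 136.3, 184.7]
orientation: [-2.138, -2.302, 0.001]
ft_force: [-0.2, 0.4, -0.5]
width: 63.7
grasp_force: 30.0
```

Run:
```python
from h import *
w=get_image('wrist');s=get_image('scene');save(w,'w4.png')
o=get_obs();zt=o['ee_pos'][2]+27
print(rack(o['ee_pos']));print(zt)
circ(w,(45,90,40),(85,255,255),zt)
circ(s,(45,90,40),(85,255,255),zt,60)
go([*unr(0,37),48])
cv2.imwrite('pics/c4.png',cv2.cvtColor(np.hstack([cv2.resize(w['pixels'],(400,300)),cv2.resize(s['pixels'][130:280,160:360],(400,300))]),cv2.COLOR_RGB2BGR))
```

```text
[-0.1 35.8]
211.97265124355462
[207.2 172.9] [199 150  17  48 724] 211.97265124355462 [536.9 184.3] rack [-21.7  85.7]
[252.7 249.2] [  194   184   119   118 10551] 211.97265124355462 [561.  146.2] rack [-0.4 45.8]
[219.5 195.4] [215 186  11  19  99] 211.97265124355462 [547.8 162.1] rack [-12.5  62.7]
[240.5 231.7] [233 226  16  12 109] 211.97265124355462 [426.7 159.2] rack [-133.4   68.9]
[101.6 261. ] [ 87 248  30  27 595] 211.97265124355462 [518.4 496.9] rack [-16.9 398.7]
t 16.73 pos [562.2 136.2 185. ] shift [4.200e-03 4.000e-04 4.566e-01] turn [-0.0003  0.0001 -0.0008] q [ 0.22  0.4   1.76 -0.    0.98  0.14] w 63.5 F [ 0.1 -0.5 -1.4]
```

View pics/c4.png

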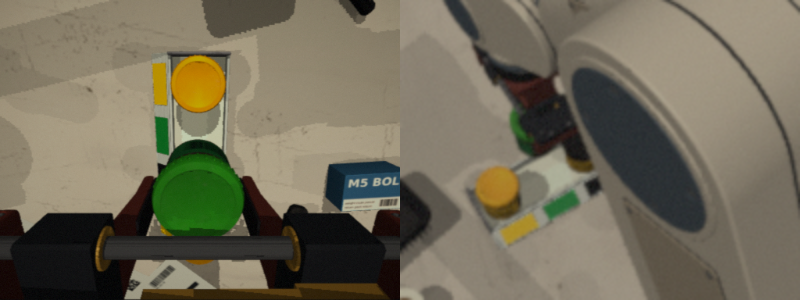

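Run:
```python
from h import *
im=cv2.imread('pics/w4.png'); print(im[170:320:5,253].tolist())
g=im[:,:,1].astype(int); m=(g-im[:,:,2]>40)
for r in range(185,310,8):
    c=np.where(m[r,180:330])[0]+180; print(r,c.min() if len(c) else 0,c.max() if len(c) else 0,end=' | ')
w=get_image('wrist')
for v in (200,208,245,250,255,302): print(v,rack(ray(w,253,v,210)),rack(ray(w,194,v,210)),rack(ray(w,313,v,210)))
```

```text
[[110, 135, 135], [166, 196, 187], [18, 42, 13], [12, 25, 7], [15, 39, 9], [13, 31, 24], [8, 83, 23], [12, 95, 24], [20, 112, 35], [21, 111, 36], [17, 87, 25], [17, 88, 31], [18, 90, 32], [14, 91, 27], [15, 91, 28], [13, 94, 26], [13, 94, 29], [18, 99, 30], [9, 97, 24], [14, 99, 28], [9, 98, 25], [17, 107, 32], [14, 103, 27], [19, 111, 35], [19, 114, 34], [8, 62, 17], [14, 62, 20], [34, 34, 36], [44, 46, 46], [45, 48, 48]]
185 201 215 | 193 201 215 | 201 232 274 | 209 216 290 | 217 208 297 | 225 203 303 | 233 199 307 | 241 197 309 | 249 196 311 | 257 195 311 | 265 196 310 | 273 198 307 | 281 202 304 | 289 209 298 | 297 220 285 | 305 0 0 | 200 [-0.  71.4] [-29.   71.4] [29.4 71.3]
208 [-0.  67.2] [-29.2  67.2] [29.6 67.2]
245 [-0.1 46.9] [-30.5  46.9] [30.8 46.9]
250 [-0.1 44. ] [-30.6  44.1] [31. 44.]
255 [-0.1 41.1] [-30.8  41.1] [31.2 41.1]
302 [-0.1 12.1] [-32.6  12.1] [32.9 12. ]
```

View pics/w4.png

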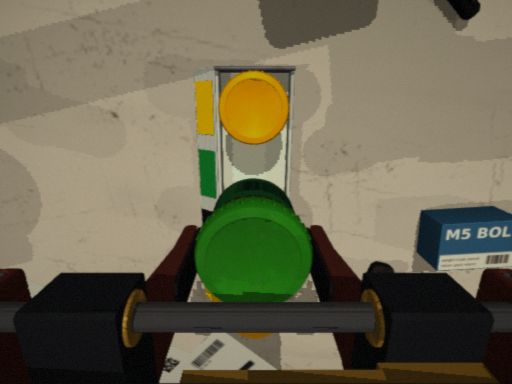

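The held tub hangs upright at (253,254), with its centre about 38–39 mm along the rack and over the gap. I'll trim 1 mm and lower it to just above the floor.

Emit:
step_arm([
  [[-0.003, 0, 0.05], [0, 0, 0], -1],
  [[-0.003, 0, 0.12], [0, 0, 0], -1],
  [[-0.003, 0, 0.19], [0, 0, 0], -1],
  [[-0.003, 0, 0.26], [0, 0, 0], -1],
  [[-0.003, 0, 0.32], [0, 0, 0], -1],
  [[-0.003, 0, 0.37], [0, 0, 0], -1],
  [[-0.003, 0, 0.4], [0, 0, 0], -1],
  [[-0.003, 0, 0.42], [0, 0, 0], -1],
  [[-0.003, 0, 0.43], [0, 0, 0], -1],
  [[-0.003, 0, 0.43], [0, 0, 0], -1],
  [[-0.003, 0, 0.43], [0, 0, 0], -1],
])

```text
t: 17.7
ee_pos: [562.8, 136.3, 56.8]
orientation: [2.137, 2.302, 0.001]
ft_force: [0.6, 0.1, -0.4]
width: 63.9
grasp_force: 30.0
```

Emit:
step_arm([
  [[0, 0, 0.004], [0, 0, 0], -1],
  [[0, 0, 0.007], [0, 0, 0], -1],
  [[0, 0, 0.01], [0, 0, 0], -1],
  [[0, 0, 0.012], [0, 0, 0], -1],
  [[0, 0, 0.012], [0, 0, 0], -1],
  [[0, 0, 0.012], [0, 0, 0], -1],
])

```text
t: 18.2
ee_pos: [562.2, 136.2, 52.6]
orientation: [-2.137, -2.303, 0.0]
ft_force: [-0.1, 0.4, -0.9]
width: 63.9
grasp_force: 30.0
```

Not touching yet; creeping down further.

Emit:
step_arm([
  [[0, 0, 0.002], [0, 0, 0], -1],
  [[0, 0, 0.004], [0, 0, 0], -1],
  [[0, 0, 0.006], [0, 0, 0], -1],
  [[0, 0, 0.008], [0, 0, 0], -1],
  [[0, 0, 0.008], [0, 0, 0], -1],
  [[0, 0, 0.008], [0, 0, 0], -1],
])

```text
t: 18.7
ee_pos: [562.2, 136.2, 50.1]
orientation: [-2.137, -2.303, 0.0]
ft_force: [-0.7, -0.3, -0.8]
width: 64.0
grasp_force: 30.0
```

Emit:
step_arm([
  [[0, 0, 0.002], [0, 0, 0], -1],
  [[0, 0, 0.004], [0, 0, 0], -1],
  [[0, 0, 0.004], [0, 0, 0], -1],
  [[0, 0, 0.004], [0, 0, 0], -1],
])

```text
t: 19.03
ee_pos: [562.4, 136.3, 49.9]
orientation: [2.137, 2.302, 0.001]
ft_force: [-3.3, -0.2, 8.6]
width: 63.9
grasp_force: 30.0
```

The floor contact shows as 8.6 N. I'll release, rise and check.

Emit:
step_arm([
  [[0, 0, -0.002], [0, 0, 0], -1],
  [[0, 0, -0.002], [0, 0, 0], 0.6],
  [[0, 0, -0.002], [0, 0, 0], 0.8],
  [[0, 0, -0.002], [0, 0, 0], 1],
  [[0, 0, -0.002], [0, 0, 0], 1],
  [[0, 0, -0.002], [0, 0, 0], 1],
  [[0, 0, -0.002], [0, 0, 0], 1],
  [[0, 0, -0.06], [0, 0, 0], 1],
  [[0, 0, -0.15], [0, 0, 0], 1],
  [[0, 0, -0.27], [0, 0, 0], 1],
  [[-0.1, 0, -0.4], [0, 0, 0], 1],
  [[-0.2, 0, -0.5], [0, 0, 0], 1],
  [[-0.25, 0, -0.6], [0, 0, 0], 1],
  [[-0.25, 0, -0.65], [0, 0, 0], 1],
  [[-0.25, 0, -0.65], [0, 0, 0], 1],
  [[-0.25, 0, -0.65], [0, 0, 0], 1],
])

```text
t: 20.37
ee_pos: [568.1, 61.3, 244.5]
orientation: [2.137, 2.301, 0.002]
ft_force: [-0.3, 0.8, -0.4]
width: 87.7
grasp_force: 0.0
```

Run:
```python
from h import *
w=get_image('wrist');save(w,'w5.png')
for z in (75,13):
  print(z);circ(w,(12,120,90),(30,255,255),z); circ(w,(0,0,0),(179,255,50),z,400);circ(w,(45,90,40),(85,255,255),z)
o=get_obs();print(o['t'],o['ee_pos'],o['width'])
```

```text
75
[252.2  30.4] [ 221    0   63   65 3355] 75 [556.4 211. ] rack [ -0.2 110.9]
[207.9  41.4] [199  15  18  53 831] 75 [512.2 197.7] rack [-45.4 100.8]
[214.5 212.6] [207 194  15  39 494] 75 [525.3  11.5] rack [-46.1 -85.9]
[253.8 229.9] [ 228  206   52   50 2078] 75 [574.4  -7.9] rack [   1.4 -108.8]
[212.6 162. ] [206 142  14  41 505] 75 [521.   73.4] rack [-45.8 -23.8]
[252.3 171. ] [ 226  143   54   61 2382] 75 [567.1  66.2] rack [ -0.4 -34.4]
[411.7 167.2] [403 145  19  47 710] 75 [750.2  84.1] rack [183.6 -30.1]
[255.2 316.5] [    0   195   512   189 37945] 75 [ 586.  -136.1] rack [   3.4 -237.5]
[252.7 106.2] [ 224   76   58   61 2821] 75 [562.3 137.8] rack [ 0.2 37.4]
[210.5 105.2] [203  83  16  46 648] 75 [516.7 135.6] rack [-45.5  38.5]
13
[252.2  30.4] [ 221    0   63   65 3355] 13 [555.4 223.8] rack [ -0.3 123.7]
[207.9  41.4] [199  15  18  53 831] 13 [502.8 208. ] rack [-53.9 111.8]
[214.5 212.6] [207 194  15  39 494] 13 [518.5 -13.2] rack [ -54.8 -109.9]
[253.8 229.9] [ 228  206   52   50 2078] 13 [576.8 -36.2] rack [   1.7 -137.2]
[212.6 162. ] [206 142  14  41 505] 13 [513.3  60.4] rack [-54.4 -36.2]
[252.3 171. ] [ 226  143   54   61 2382] 13 [568.1  51.8] rack [ -0.4 -48.8]
[411.7 167.2] [403 145  19  47 710] 13 [785.6  73.1] rack [218.  -43.7]
[255.2 316.5] [    0   195   512   189 37945] 13 [ 590.5 -188.5] rack [   4.  -290.1]
[252.7 106.2] [ 224   76   58   61 2821] 13 [562.4 136.9] rack [ 0.2 36.5]
[210.5 105.2] [203  83  16  46 648] 13 [508.2 134.2] rack [-54.   37.8]
20.4167 [567.20308586  61.59737712 243.14499839] 88.099292196729
```

View pics/w5.png

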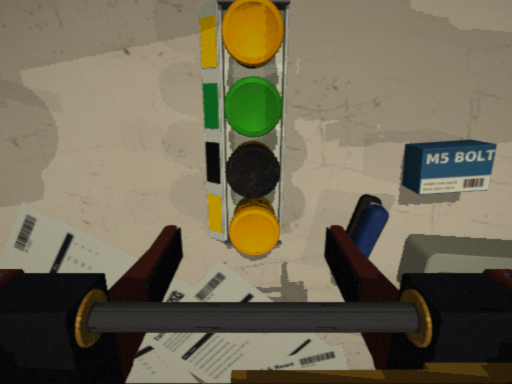

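The wrist view shows all four tubs upright in the rack: yellow (252,30), green (253,106), black (252,171) and yellow (254,230). Each is within about 2 mm of its own label, and the gripper is clear, so I'll hand in.

```bash
python3 -c "
from workcell import *
print(close_job())"
```

```text
the job is handed in; nothing more can be done
None
```

The job is handed in: all four tubs stand upright in the rack, each within about 2 mm of its own label colour by the wrist camera, and the green tub was set down after the other three were slid apart, about 20 s in.

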